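# Sweep the bottle caps into the dustpan

### The job

Sweep the three loose bottle caps (red, blue and yellow) over the worktop and into the grey dustpan with your closed fingers, until all three lie wholly inside the pan. Push them along the surface only: do not pick any of them up, and leave the other things on the worktop where they are.

Things in the scene. Friction and masses are not known exactly. Their poses are not given: they have to be found in the camera images.
- dustpan: Grey dustpan, fixed; origin on the worktop under the centre of the pan. Pan 150 mm deep (x), 180 wide (y); handle at the back (+x, to 162 mm). Open mouth faces -x: front edge at x=-75, then a lip slopes up over 25 mm to the floor, 3 mm above the worktop. 35 mm high walls at both sides (from x=-55; inner faces y=-86, +86) and back (inner face x=+71).
- cap_red_center (a point): Centre (8 mm above its underside) of the red plastic screw cap from a bottle: a loose round disc 40 mm in diameter and 16 mm high with a ribbed rim, about 15 g, lying flat on the worktop with its top up; its z axis points up. It slides easily when pushed.
- cap_blue_center (a point): Centre (8 mm above its underside) of the blue plastic screw cap from a bottle: a loose round disc 40 mm in diameter and 16 mm high with a ribbed rim, about 15 g, lying flat on the worktop with its top up; its z axis points up. It slides easily when pushed.
- cap_yellow_center (a point): Centre (8 mm above its underside) of the yellow plastic screw cap from a bottle: a loose round disc 40 mm in diameter and 16 mm high with a ribbed rim, about 15 g, lying flat on the worktop with its top up; its z axis points up. It slides easily when pushed.
- lemon: Bystander, leave alone: yellow lemon lying loose, 77x52x53 mm. Origin at the centre of its underside as it stood at the start, on the worktop.
- lime: Bystander, leave alone: green lime lying loose, 56x45x44 mm. Origin at the centre of its underside as it stood at the start, on the worktop.
- corkscrew: Bystander, leave alone: folded waiter's corkscrew with a brown handle lying flat, 110 mm long (along its y), 33 mm wide, 14 mm high. Origin at the centre of its underside as it stood at the start, on the worktop.
- spice_jar: Bystander, leave alone: spice jar with a red lid, 45 mm in diameter, 106 mm high. Origin at the centre of its underside as it stood at the start, on the worktop.
- jigger: Bystander, leave alone: steel double-cone jigger, 45 mm in diameter, 96 mm high. Origin at the centre of its underside as it stood at the start, on the worktop.

How it is judged:
By the outcome, as a careful person would: the job done as asked, in the order asked, and still so for the second after the job is handed in, with the robot touching nothing.
It also fails if it takes over 58 s, if anything falls off the work surface, if the arm or the gripper's body presses on something with over 40 N, if the wrist force passes 120 N, or if a joint passes its speed limit or range.

### The arm

A 6-joint arm with a two-finger parallel gripper is mounted at the origin on a cart in front of the work surface, level with it; the furniture and walls round the work are solid. World frame = base frame: x ahead of the robot, y to its left, z up, the work surface at z = 0. Lengths are in m, angles in rad, forces in N, time in s.
With the tool pointing down it reaches from about 0.425 to 0.925 m from the base axis. Payload 12.5 kg.
Tool frame: the origin (TCP) lies midway between the tips of the shut fingers; the grasp point (between the pads) lies 19 mm behind it; z points along the fingers, y is the line along which they close (so a half turn about z gives the same grasp; the last joint's range is limited). The gripper opens to 85 mm and grips with 20 to 120 N. Pads are 22 mm wide; open, the fingers measure 114 mm over their backs; the gripper's body (76 mm by 85 mm) begins 54 mm behind the grasp point. The pads swing forward as they close: fully open they stand 13 mm farther back than shut.
Start: joints at [-1.346, 0.491, 1.559, -0, 1.092, -0.106], TCP at [0.203, -0.591, 0.231] pointing down, gripper open.
Joint ranges: [-3.1, 3.1], [-0.84, 2.19], [0.05, 2.79], [-1.13, 4.28], [0.06, 2.93], [-2.69, 2.69]. Speed limits (rad/s): [2.22, 2.22, 2.79, 3.14, 3.14, 3.14].

### API

Orientations are given as a unit quaternion [w, x, y, z].
In Python, from rig import ctrl gives the robot as it stands.
- The arm moves only by the shell command python3 -m handwheel 'ROWS' [FORCE]. ROWS is JSON, a list of rows, each an object of numbers: "hand": the finger opening in mm, from 0 to 85.4; "tx", "ty", "tz": the shift along the tool's x, y, z in mm; "turn": the turn about the tool's z in rad. In form: [{"hand": .., "tx": .., "ty": .., "tz": .., "turn": ..}, ...]. A call has 1 to 20 rows; each row shifts and turns the commanded pose from where the row before left it, along the tool's axes as they then stand; what a row does not reach is not made up. A row lasts 1/10 s, in which the tool goes at most 50 mm and 8.59 degrees, less where a joint would pass 70% of its speed; a pose out of reach is approached as far as the arm can. A call is refused whole if a number of a shift passes 50 or a number of a turn 0.15, either way. A call with a gripper value outside its range is refused whole. The fingers move at their own pace and stop on an object; FORCE is the grip in N (left out, the last holds). Time passes only in rows, so rows that do not move let the fingers close. It gives the time, the measured TCP pose, the force, the opening and the grip force at its end, in the units of the state.
- ctrl.state(): the state, without advancing time (a new reading comes with each control period).
- ctrl.get_image(name): name is "scene" or "top"; returns a dict with "pixels" (420x560x3 uint8, red, green, blue), "z_map" (420x560 float32, m along the optical axis (not along the pixel's ray), 0 where there is no reading), "fov_y" (degrees; the focal length in pixels is half the picture's height over the tangent of half this angle, whatever the lens; pixels are square), "cx", "cy" (the principal point, pixels), "dist" ([k1, k2, p1, p2, k3] as OpenCV has them; the pictures are not rectified), "R" (3x3) and "t" (3): a world point X has camera coordinates R X + t. Camera axes: x right, y down, z forward; pixel columns grow to the right and rows downward; lengths in m; the calibration is good to about 2 mm. A picture is of the moment at which its call begins.
- ctrl.finish_job(): hands the job in; it is judged then, once.
The state is a dict: "time": time; "qpos": joint angles; "qd": joint speeds; "tau": joint torques, N m; "tool_pos": TCP position; "orientation": TCP orientation; "contact_force": force on the tool from outside, world axes, zero at the start; "wrist_torque": the same for the moment, N m; "width": opening from 0.0 (shut) to 1.0 (fully open); "gripper_force": force on a finger pad.
Only numpy, scipy, OpenCV 4.12 (cv2) and the standard library are available. Lean on these libraries where they do the work, as an engineer would, in place of code of your own. Each camera call takes 0.05 s, during which the arm holds its last target. There are 200 camera calls.

## Working session

There is one attempt and no reset: what is moved stays moved. The work goes in short steps, Python scripts to look and compute and a shell command to move; the robot and the scene stay as the last step left them, time stands still between calls to the robot, and variables do not carry over. Pictures are saved under pics/ and viewed, at most 10 in all, crops included, and the job is handed in when it is done.

```bash
mkdir -p pics; cat > h.py <<'E'
import numpy as np, cv2
from rig import ctrl
def cam(n):
    im=ctrl.get_image(n); f=210/np.tan(np.radians(im["fov_y"])/2)
    K=np.array([[f,0,im["cx"]],[0,f,im["cy"]],[0,0,1]]); return im,K
def world(im,K,uv,z):
    p=cv2.undistortPoints(np.array(uv,float).reshape(-1,1,2),K,np.array(im["dist"])).reshape(-1,2)
    R=np.array(im["R"]);t=np.array(im["t"]).ravel(); c=-R.T@t
    d=np.c_[p,np.ones(len(p))]@R
    return c+d*((z-c[2])/d[:,2])[:,None]
E
python3 - <<'E'
from h import *
for n in("top","scene"):
    im,K=cam(n); cv2.imwrite(f"pics/{n}0.png",im["pixels"][:,:,::-1])
    print(n,K[0,0],-np.array(im["R"]).T@np.array(im["t"]).ravel())
s=ctrl.state();print(s["time"],s["tool_pos"],s["orientation"],s["width"])
E
```

```text
top 495.7632048878496 [0.42579707 0.17735868 1.15639315]
scene 402.3284019783631 [0.03707701 0.54042608 0.70007541]
0.1 [ 0.20299707 -0.59090039  0.23079585] [-4.84924356e-04  9.86352870e-01  1.64644407e-01 -1.98118382e-05] 0.9962017972662701
```

View pics/top0.png

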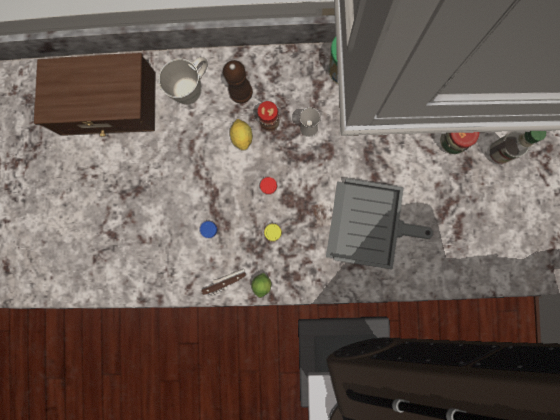

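View pics/scene0.png

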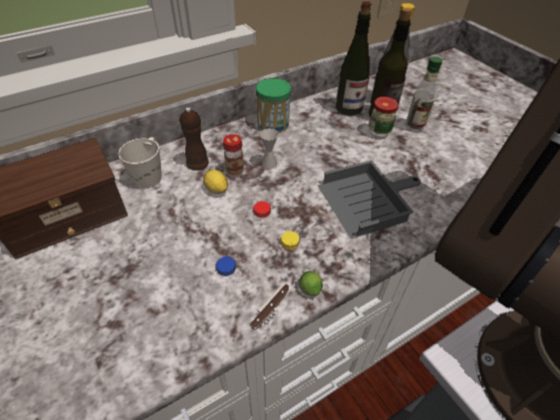

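The top view shows red at (268,185), blue at (208,229) and yellow at (273,232). The pan mouth runs from (342,180) to (331,262), with its handle to the right. A wall cabinet overhangs the upper right. The lime is at (261,286), corkscrew (224,283), jar (268,113), jigger (307,122) and lemon (241,135).

```bash
python3 - <<'E'
from h import *
np.set_printoptions(precision=3,suppress=True)
im,K=cam("top"); px=im["pixels"]; hsv=cv2.cvtColor(px,cv2.COLOR_RGB2HSV).astype(int)
for n,(u,v) in dict(red=(268,185),blue=(208,229),yellow=(273,232)).items():
    w=np.zeros((420,560),np.uint8); w[v-14:v+15,u-14:u+15]=1
    m=(abs(hsv[...,0]-hsv[v,u,0])%180<12)|(abs(hsv[...,0]-hsv[v,u,0])>168); m=m&(hsv[...,1]>130)&(w>0)
    y,x=np.nonzero(m); print(n,len(x),world(im,K,[[x.mean(),y.mean()]],.014))
print("pan corners wall tops",world(im,K,[[342,180],[402,185],[390,268],[330,262]],.035))
print("handle",world(im,K,[[430,232]],.02))
print("mouth floor",world(im,K,[[341,183],[329,259]],.0))
for n,u,v,z in [("lime",261,286,.022),("cork",224,283,.01),("corkend",244,273,.01),("corkend2",203,292,.01),("jar",268,109,.1),("jig",309,122,.05),("lemon",241,135,.026),("lemonlow",244,150,.02)]: print(n,world(im,K,[[u,v]],z))
R=np.array(im["R"]);t=np.array(im["t"]).ravel()
for u,v in [(345,130),(440,128),(343,60),(360,30),(450,100),(540,128)]:
    d=im["z_map"][v,u]; p=cv2.undistortPoints(np.array([[[u,v]]],float),K,np.array(im["dist"])).ravel()
    print("cab",u,v,R.T@(np.array([*p,1])*d-t))
# pan floor rows of depth
for u,v in [(300,220),(345,220),(365,222),(380,224)]:
    d=im["z_map"][v,u]; p=cv2.undistortPoints(np.array([[[u,v]]],float),K,np.array(im["dist"])).ravel()
    print("pan",u,v,R.T@(np.array([*p,1])*d-t))
cv2.imwrite("pics/crop.png",cv2.resize(px[90:310,190:450,::-1],None,fx=3,fy=2.7,interpolation=cv2.INTER_CUBIC)[:600])
E
```

```text
red 221 [[0.588 0.237 0.014]]
blue 200 [[0.49  0.378 0.014]]
yellow 225 [[0.479 0.23  0.014]]
pan corners wall tops [[ 0.592  0.067  0.035]
 [ 0.576 -0.07   0.035]
 [ 0.389 -0.034  0.035]
 [ 0.407  0.101  0.035]]
handle [[ 0.468 -0.132  0.02 ]]
mouth floor [[0.59  0.066 0.   ]
 [0.413 0.1   0.   ]]
lime [[0.357 0.258 0.022]]
cork [[0.365 0.344 0.01 ]]
corkend [[0.387 0.297 0.01 ]]
corkend2 [[0.345 0.393 0.01 ]]
jar [[0.745 0.229 0.1  ]]
jig [[0.726 0.138 0.05 ]]
lemon [[0.707 0.297 0.026]]
lemonlow [[0.672 0.291 0.02 ]]
cab 345 130 [0.595 0.104 0.487]
cab 440 128 [ 0.594 -0.028  0.486]
cab 343 60 [0.691 0.104 0.499]
cab 360 30 [0.656 0.103 0.668]
cab 450 100 [0.426 0.177 1.156]
cab 540 128 [ 0.592 -0.174  0.483]
pan 300 220 [0.505 0.165 0.004]
pan 345 220 [0.502 0.06  0.004]
pan 365 222 [0.496 0.014 0.003]
pan 380 224 [ 0.491 -0.02   0.006]
```

View pics/crop.png

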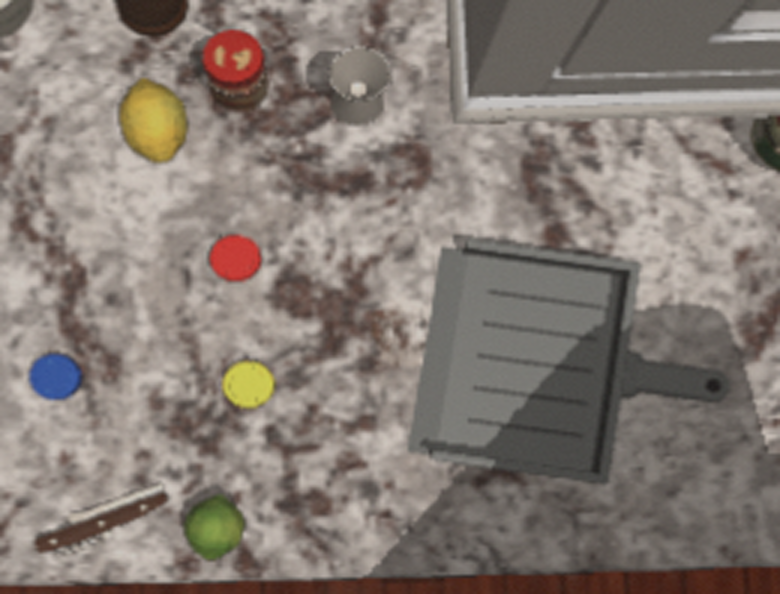

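```bash
python3 -m handwheel '[{"hand":0,"tx":30,"ty":-20.5},{"hand":0,"tx":30,"ty":-20.5},{"hand":0,"tx":30,"ty":-20.5},{"hand":0,"tx":30,"ty":-20.5},{"hand":0,"tx":30,"ty":-20.5},{"hand":0,"tx":30,"ty":-20.5},{"hand":0,"tx":30,"ty":-20.5},{"hand":0,"tx":30,"ty":-20.5},{"hand":0,"tx":30,"ty":-20.5},{"hand":0,"tx":30,"ty":-20.5},{"hand":0,"turn":-0.133},{"hand":0,"turn":-0.133},{"hand":0,"turn":-0.133},{"hand":0,"turn":-0.133},{"hand":0,"turn":-0.133},{"hand":0,"turn":-0.133},{"hand":0,"turn":-0.133},{"hand":0,"turn":-0.133},{"hand":0}]'
cat >> h.py <<'E'
PO=np.array([.492,.016]); PX=np.array([-.174,-.985]); PY=np.array([.985,-.174])
def go(px,py,z=None,yaw=80):
    s=ctrl.state(); p=np.array(s["tool_pos"]); w,x,y,_=s["orientation"]
    psi=np.degrees(np.arctan2(2*x*y,x*x-y*y)); g=PO+px*PX+py*PY; d=g-p[:2]
    c,q=np.cos(np.radians(psi)),np.sin(np.radians(psi))
    print("t",round(s["time"],2),"pos",p.round(4),"psi",round(psi,2),"F",np.round(s["contact_force"],1),"pan",((p[:2]-PO)@PX).round(4),((p[:2]-PO)@PY).round(4))
    print("need tx %.1f ty %.1f tz %.1f mm, turn %.3f"%(1e3*(d[0]*c+d[1]*q),1e3*(d[0]*q-d[1]*c),1e3*(p[2]-z) if z is not None else 0,np.radians(psi-yaw)), "goal",g.round(3))
E
python3 -c "
from h import *
go(-.262,-.05,.009)"
```

```text
t 0.15 pos [ 0.203  -0.5909  0.2309] psi 18.96 F [-0.4  0.5 -0.1] pan 0.6481 -0.1791
need tx 553.7 ty -733.6 tz 221.9 mm, turn -1.065 goal [0.488 0.283]schema error: expected keys hand, tx, ty, tz, turn
```

```bash
python3 -m handwheel '[{"hand":0,"tx":30,"ty":-20.5,"tz":0,"turn":0},{"hand":0,"tx":30,"ty":-20.5,"tz":0,"turn":0},{"hand":0,"tx":30,"ty":-20.5,"tz":0,"turn":0},{"hand":0,"tx":30,"ty":-20.5,"tz":0,"turn":0},{"hand":0,"tx":30,"ty":-20.5,"tz":0,"turn":0},{"hand":0,"tx":30,"ty":-20.5,"tz":0,"turn":0},{"hand":0,"tx":30,"ty":-20.5,"tz":0,"turn":0},{"hand":0,"tx":30,"ty":-20.5,"tz":0,"turn":0},{"hand":0,"tx":30,"ty":-20.5,"tz":0,"turn":0},{"hand":0,"tx":30,"ty":-20.5,"tz":0,"turn":0},{"hand":0,"tx":0,"ty":0,"tz":0,"turn":-0.133},{"hand":0,"tx":0,"ty":0,"tz":0,"turn":-0.133},{"hand":0,"tx":0,"ty":0,"tz":0,"turn":-0.133},{"hand":0,"tx":0,"ty":0,"tz":0,"turn":-0.133},{"hand":0,"tx":0,"ty":0,"tz":0,"turn":-0.133},{"hand":0,"tx":0,"ty":0,"tz":0,"turn":-0.133},{"hand":0,"tx":0,"ty":0,"tz":0,"turn":-0.133},{"hand":0,"tx":0,"ty":0,"tz":0,"turn":-0.133},{"hand":0,"tx":0,"ty":0,"tz":0,"turn":0}]'
python3 -c "
from h import *
go(-.262,-.05,.009)"
```

```text
time: 2.05
tool_pos: [0.4201, -0.2997, 0.2312]
orientation: [-0.0, 0.766, 0.643, -0.0]
contact_force: [0.4, -0.8, -0.7]
width: -0.001
gripper_force: 0.0
t 2.05 pos [ 0.4201 -0.2997  0.2312] psi 80.03 F [ 0.4 -0.8 -0.7] pan 0.3235 -0.0159
need tx 585.5 ty -33.7 tz 222.2 mm, turn 0.000 goal [0.488 0.283]
```

```bash
python3 -m handwheel '[{"hand":0,"tx":36.6,"ty":-2.1,"tz":0,"turn":0},{"hand":0,"tx":36.6,"ty":-2.1,"tz":0,"turn":0},{"hand":0,"tx":36.6,"ty":-2.1,"tz":0,"turn":0},{"hand":0,"tx":36.6,"ty":-2.1,"tz":0,"turn":0},{"hand":0,"tx":36.6,"ty":-2.1,"tz":0,"turn":0},{"hand":0,"tx":36.6,"ty":-2.1,"tz":0,"turn":0},{"hand":0,"tx":36.6,"ty":-2.1,"tz":0,"turn":0},{"hand":0,"tx":36.6,"ty":-2.1,"tz":0,"turn":0},{"hand":0,"tx":36.6,"ty":-2.1,"tz":0,"turn":0},{"hand":0,"tx":36.6,"ty":-2.1,"tz":0,"turn":0},{"hand":0,"tx":36.6,"ty":-2.1,"tz":0,"turn":0},{"hand":0,"tx":36.6,"ty":-2.1,"tz":0,"turn":0},{"hand":0,"tx":36.6,"ty":-2.1,"tz":0,"turn":0},{"hand":0,"tx":36.6,"ty":-2.1,"tz":0,"turn":0},{"hand":0,"tx":36.6,"ty":-2.1,"tz":0,"turn":0},{"hand":0,"tx":36.6,"ty":-2.1,"tz":0,"turn":0},{"hand":0,"tx":0,"ty":0,"tz":40,"turn":0},{"hand":0,"tx":0,"ty":0,"tz":40,"turn":0},{"hand":0,"tx":0,"ty":0,"tz":40,"turn":0},{"hand":0,"tx":0,"ty":0,"tz":40,"turn":0}]'
python3 - <<'E'
from h import *
go(-.262,-.05,.009)
im,K=cam("scene"); cv2.imwrite("pics/s1.png",im["pixels"][:,:,::-1])
E
```

```text
time: 4.05
tool_pos: [0.4895, 0.2827, 0.0698]
orientation: [0.0, 0.768, 0.641, 0.0]
contact_force: [1.6, 0.4, 0.9]
width: 0.001
gripper_force: 0.0
t 4.05 pos [0.4895 0.2827 0.0698] psi 79.67 F [1.6 0.4 0.9] pan -0.2623 -0.0489
need tx -0.2 ty -1.1 tz 60.8 mm, turn -0.006 goal [0.488 0.283]
```

View pics/s1.png

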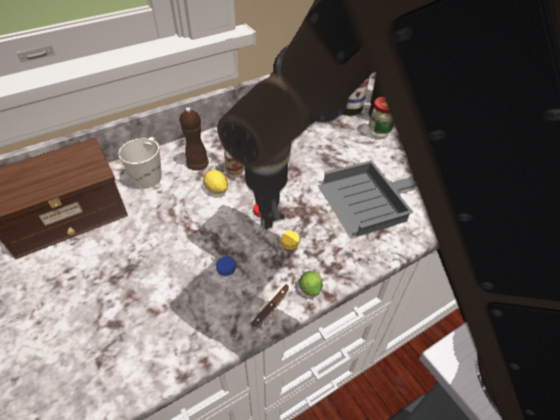

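The shut fingertips hang at (268,225), just behind the yellow cap at (290,240). All the bystanders are where they were. Next I descend and push yellow.

```bash
python3 -m handwheel '[{"hand":0,"tx":0,"ty":-1,"tz":30,"turn":0},{"hand":0,"tx":0,"ty":0,"tz":20,"turn":0},{"hand":0,"tx":0,"ty":0,"tz":10.5,"turn":0},{"hand":0,"tx":0,"ty":0,"tz":0,"turn":0},{"hand":0,"tx":-10,"ty":0,"tz":0,"turn":0},{"hand":0,"tx":-10,"ty":0,"tz":0,"turn":0},{"hand":0,"tx":-10,"ty":0,"tz":0,"turn":0},{"hand":0,"tx":-15,"ty":0,"tz":0,"turn":0},{"hand":0,"tx":-15,"ty":0,"tz":0,"turn":0},{"hand":0,"tx":-15,"ty":0,"tz":0,"turn":0},{"hand":0,"tx":-15,"ty":0,"tz":0,"turn":0},{"hand":0,"tx":-15,"ty":0,"tz":0,"turn":0},{"hand":0,"tx":-15,"ty":0,"tz":0,"turn":0},{"hand":0,"tx":-10,"ty":0,"tz":0,"turn":0},{"hand":0,"tx":-10,"ty":0,"tz":0,"turn":0},{"hand":0,"tx":0,"ty":0,"tz":0,"turn":0}]'
python3 - <<'E'
from h import *
go(.009,-.05,.010)
im,K=cam("scene"); cv2.imwrite("pics/s2.png",im["pixels"][:,:,::-1])
E
```

```text
time: 5.7
tool_pos: [0.464, 0.1439, 0.0107]
orientation: [-0.0, 0.767, 0.642, -0.0]
contact_force: [0.3, 0.1, -0.4]
width: -0.002
gripper_force: 0.0
t 5.7 pos [0.464  0.1439 0.0107] psi 79.86 F [ 0.3  0.1 -0.4] pan -0.1211 -0.0499
need tx -130.1 ty 0.1 tz 0.7 mm, turn -0.003 goal [0.441 0.016]
```

View pics/s2.png

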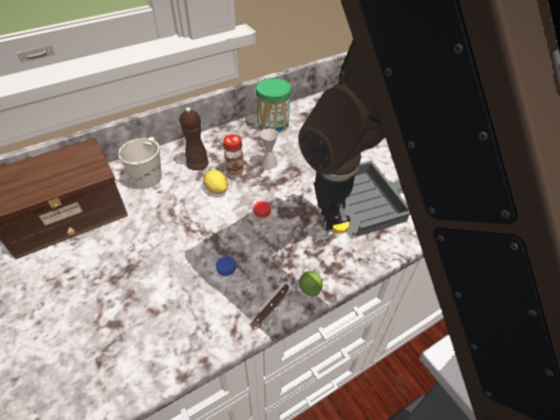

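Yellow shows at (341,227), ahead of the fingertips and nearing the pan's near wall. I'll check how well it is centred.

```bash
cat >> h.py <<'E'
COL=dict(yellow=(20,34),blue=(105,125),red=(-4,4))
def caps(n,boxes,z=.012,name=None):
    im,K=cam(n); px=im["pixels"]; h=cv2.cvtColor(px,cv2.COLOR_RGB2HSV).astype(int); H=h[...,0]; H=np.where(H>170,H-180,H)
    for c,(u0,v0,u1,v1) in boxes.items():
        m=(H>=COL[c][0])&(H<=COL[c][1])&(h[...,1]>130)&(h[...,2]>60); y,x=np.nonzero(m[v0:v1,u0:u1]); x+=u0;y+=v0
        if len(x)==0: print(c,"none");continue
        q=world(im,K,np.c_[x,y],z)[:,:2]-PO; a=q@PX; b=q@PY
        print(c,len(x),"px %.3f..%.3f py %.3f..%.3f"%(*np.percentile(a,[2,98]),*np.percentile(b,[2,98])),"mean",a.mean().round(3),b.mean().round(3))
    if name: cv2.imwrite(name,px[:,:,::-1])
E
python3 -c "
from h import *
caps('scene',dict(yellow=(320,205,420,245),blue=(210,250,240,280),red=(245,195,275,222)))"
```

```text
yellow 152 px -0.109..-0.070 py -0.074..-0.048 mean -0.091 -0.06
blue 230 px -0.374..-0.341 py -0.084..-0.049 mean -0.358 -0.067
red 212 px -0.254..-0.217 py 0.031..0.073 mean -0.236 0.052
```

```bash
python3 -m handwheel '[{"hand":0,"tx":-10,"ty":0,"tz":0,"turn":0},{"hand":0,"tx":-10,"ty":0,"tz":0,"turn":0},{"hand":0,"tx":-10,"ty":0,"tz":0,"turn":0},{"hand":0,"tx":-10,"ty":0,"tz":0,"turn":0},{"hand":0,"tx":-10,"ty":0,"tz":0,"turn":0},{"hand":0,"tx":-10,"ty":0,"tz":0,"turn":0},{"hand":0,"tx":-10,"ty":0,"tz":0,"turn":0},{"hand":0,"tx":-10,"ty":0,"tz":0,"turn":0},{"hand":0,"tx":-10,"ty":0,"tz":0,"turn":0},{"hand":0,"tx":-10,"ty":0,"tz":0,"turn":0},{"hand":0,"tx":-10,"ty":0,"tz":0,"turn":0},{"hand":0,"tx":-8,"ty":0,"tz":0,"turn":0},{"hand":0,"tx":-6,"ty":0,"tz":0,"turn":0},{"hand":0,"tx":-4,"ty":0,"tz":0,"turn":0},{"hand":0,"tx":0,"ty":0,"tz":0,"turn":0},{"hand":0,"tx":15,"ty":0,"tz":0,"turn":0},{"hand":0,"tx":0,"ty":0,"tz":-40,"turn":0},{"hand":0,"tx":0,"ty":0,"tz":-40,"turn":0}]'
python3 - <<'E'
from h import *
go(-.29,.052,.070)
caps('scene',dict(yellow=(320,165,420,245)),name="pics/s3.png")
E
```

```text
time: 7.6
tool_pos: [0.4437, 0.0343, 0.0909]
orientation: [-0.001, 0.766, 0.643, -0.001]
contact_force: [-0.3, 0.3, -0.4]
width: -0.004
gripper_force: 0.0
t 7.6 pos [0.4437 0.0343 0.0909] psi 79.97 F [-0.3  0.3 -0.4] pan -0.0096 -0.0508
need tx 280.5 ty 102.7 tz 20.9 mm, turn -0.001 goal [0.594 0.293]
yellow 231 px 0.016..0.061 py -0.068..-0.030 mean 0.039 -0.05
```

View pics/s3.png

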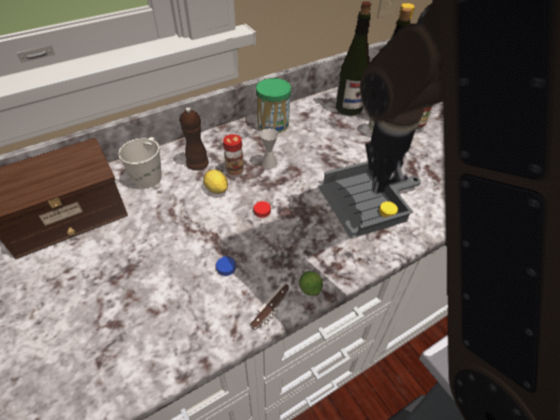

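Yellow lies in the pan at (388,209), and nothing else has moved. Red is next.

```bash
python3 -m handwheel '[{"hand":0,"tx":35,"ty":13,"tz":0,"turn":0},{"hand":0,"tx":35,"ty":13,"tz":0,"turn":0},{"hand":0,"tx":35,"ty":13,"tz":0,"turn":0},{"hand":0,"tx":35,"ty":13,"tz":0,"turn":0},{"hand":0,"tx":35,"ty":13,"tz":0,"turn":0},{"hand":0,"tx":35,"ty":13,"tz":0,"turn":0},{"hand":0,"tx":35,"ty":13,"tz":0,"turn":0},{"hand":0,"tx":35,"ty":13,"tz":0,"turn":0},{"hand":0,"tx":0,"ty":0,"tz":30,"turn":0},{"hand":0,"tx":0,"ty":0,"tz":30,"turn":0},{"hand":0,"tx":0,"ty":0,"tz":20,"turn":0},{"hand":0,"tx":0,"ty":0,"tz":0,"turn":0}]'
python3 - <<'E'
from h import *
go(.009,.054,.010)
E
```

```text
time: 8.85
tool_pos: [0.5941, 0.291, 0.0078]
orientation: [-0.001, 0.766, 0.642, -0.002]
contact_force: [-0.2, -0.0, 0.1]
width: -0.0
gripper_force: 0.0
t 8.85 pos [0.5941 0.291  0.0078] psi 79.95 F [-0.2 -0.   0.1] pan -0.2887 0.0527
need tx -297.6 ty 1.5 tz -2.2 mm, turn -0.001 goal [ 0.544 -0.002]
```

```bash
python3 -m handwheel '[{"hand":0,"tx":-10,"ty":1,"tz":-2,"turn":0},{"hand":0,"tx":-10,"ty":0,"tz":0,"turn":0},{"hand":0,"tx":-10,"ty":0,"tz":0,"turn":0},{"hand":0,"tx":-10,"ty":0,"tz":0,"turn":0},{"hand":0,"tx":-15,"ty":0,"tz":0,"turn":0},{"hand":0,"tx":-15,"ty":0,"tz":0,"turn":0},{"hand":0,"tx":-15,"ty":0,"tz":0,"turn":0},{"hand":0,"tx":-15,"ty":0,"tz":0,"turn":0},{"hand":0,"tx":-15,"ty":0,"tz":0,"turn":0},{"hand":0,"tx":-15,"ty":0,"tz":0,"turn":0},{"hand":0,"tx":-15,"ty":0,"tz":0,"turn":0},{"hand":0,"tx":-10,"ty":0,"tz":0,"turn":0},{"hand":0,"tx":-10,"ty":0,"tz":0,"turn":0},{"hand":0,"tx":0,"ty":0,"tz":0,"turn":0}]'
python3 - <<'E'
from h import *
go(.009,.054,.010)
caps('scene',dict(red=(280,160,420,235)),name="pics/s4.png")
caps('top',dict(red=(300,150,400,270)),name="pics/t4.png")
E
```

```text
time: 10.25
tool_pos: [0.5679, 0.1268, 0.0134]
orientation: [0.0, 0.767, 0.642, 0.0]
contact_force: [0.9, 0.7, 3.2]
width: 0.001
gripper_force: 1.3
t 10.25 pos [0.5679 0.1268 0.0134] psi 79.84 F [0.9 0.7 3.2] pan -0.1223 0.0555
need tx -131.3 ty -1.1 tz 3.4 mm, turn -0.003 goal [ 0.544 -0.002]
red 172 px -0.112..-0.073 py 0.032..0.070 mean -0.093 0.051
red none
```

View pics/s4.png

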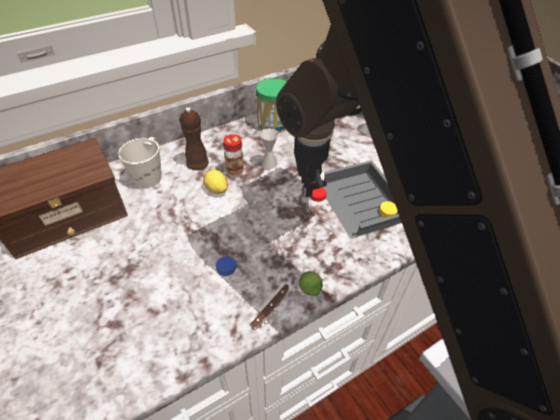

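Red is at (318,194), centred ahead of the fingers and in line with the pan mouth. I'll push it in.

```bash
python3 -m handwheel '[{"hand":0,"tx":-10,"ty":0,"tz":2.5,"turn":0},{"hand":0,"tx":-10,"ty":0,"tz":0,"turn":0},{"hand":0,"tx":-10,"ty":0,"tz":0,"turn":0},{"hand":0,"tx":-10,"ty":0,"tz":0,"turn":0},{"hand":0,"tx":-10,"ty":0,"tz":0,"turn":0},{"hand":0,"tx":-10,"ty":0,"tz":0,"turn":0},{"hand":0,"tx":-10,"ty":0,"tz":0,"turn":0},{"hand":0,"tx":-10,"ty":0,"tz":0,"turn":0},{"hand":0,"tx":-10,"ty":0,"tz":0,"turn":0},{"hand":0,"tx":-10,"ty":0,"tz":0,"turn":0},{"hand":0,"tx":-10,"ty":0,"tz":0,"turn":0},{"hand":0,"tx":-8,"ty":0,"tz":0,"turn":0},{"hand":0,"tx":-6,"ty":0,"tz":0,"turn":0},{"hand":0,"tx":-4,"ty":0,"tz":0,"turn":0},{"hand":0,"tx":0,"ty":0,"tz":0,"turn":0},{"hand":0,"tx":15,"ty":0,"tz":0,"turn":0},{"hand":0,"tx":0,"ty":0,"tz":-40,"turn":0},{"hand":0,"tx":0,"ty":0,"tz":-40,"turn":0}]'
python3 - <<'E'
from h import *
go(-.42,-.077,.070,yaw=90)
caps('scene',dict(red=(320,160,420,235),yellow=(320,165,420,245),blue=(210,250,240,280)),name="pics/s5.png")
E
```

```text
time: 12.15
tool_pos: [0.5476, 0.0188, 0.0904]
orientation: [-0.001, 0.766, 0.643, -0.001]
contact_force: [0.1, -0.6, 0.7]
width: -0.0
gripper_force: 0.0
t 12.15 pos [0.5476 0.0188 0.0904] psi 79.99 F [ 0.1 -0.6  0.7] pan -0.0125 0.0543
need tx 407.7 ty -131.3 tz 20.4 mm, turn -0.175 goal [0.489 0.443]
red 214 px 0.015..0.059 py 0.032..0.080 mean 0.037 0.056
yellow 231 px 0.016..0.061 py -0.068..-0.030 mean 0.039 -0.05
blue 253 px -0.375..-0.341 py -0.087..-0.049 mean -0.358 -0.068
```

View pics/s5.png

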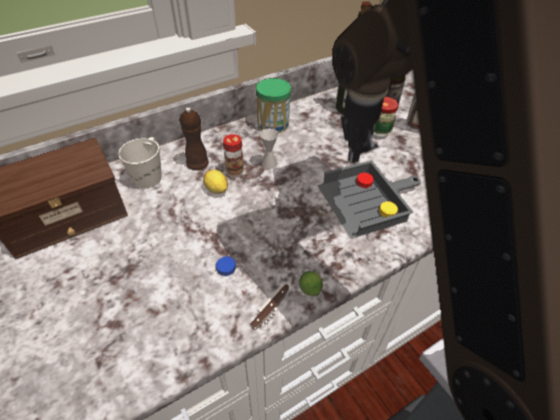

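Red and yellow both lie inside the pan, at (365,180) and (388,209). Blue is at (226,265); I'll push it straight along -y.

```bash
python3 -m handwheel '[{"hand":0,"tx":36.4,"ty":-12,"tz":0,"turn":0},{"hand":0,"tx":36.4,"ty":-12,"tz":0,"turn":0},{"hand":0,"tx":36.4,"ty":-12,"tz":0,"turn":0},{"hand":0,"tx":36.4,"ty":-12,"tz":0,"turn":0},{"hand":0,"tx":36.4,"ty":-12,"tz":0,"turn":0},{"hand":0,"tx":36.4,"ty":-12,"tz":0,"turn":0},{"hand":0,"tx":36.4,"ty":-12,"tz":0,"turn":0},{"hand":0,"tx":36.4,"ty":-12,"tz":0,"turn":0},{"hand":0,"tx":36.4,"ty":-12,"tz":0,"turn":0},{"hand":0,"tx":36.4,"ty":-12,"tz":0,"turn":0},{"hand":0,"tx":36.4,"ty":-12,"tz":0,"turn":0},{"hand":0,"tx":0,"ty":0,"tz":0,"turn":-0.0875},{"hand":0,"tx":0,"ty":0,"tz":0,"turn":-0.0875},{"hand":0,"tx":0,"ty":0,"tz":30,"turn":0},{"hand":0,"tx":0,"ty":0,"tz":30,"turn":0},{"hand":0,"tx":0,"ty":0,"tz":20,"turn":0},{"hand":0,"tx":0,"ty":0,"tz":0,"turn":0}]'
python3 - <<'E'
from h import *
go(-.034,-.009,.010,yaw=90)
E
```

```text
time: 13.9
tool_pos: [0.4863, 0.4347, 0.0074]
orientation: [-0.0, 0.707, 0.707, -0.002]
contact_force: [-0.7, -0.1, 0.3]
width: -0.001
gripper_force: 0.0
t 13.9 pos [0.4863 0.4347 0.0074] psi 89.99 F [-0.7 -0.1  0.3] pan -0.4115 -0.0785
need tx -383.7 ty 2.8 tz -2.6 mm, turn -0.000 goal [0.489 0.051]
```

```bash
python3 -m handwheel '[{"hand":0,"tx":-8,"ty":2.5,"tz":-2.5,"turn":0},{"hand":0,"tx":-8,"ty":0,"tz":0,"turn":0},{"hand":0,"tx":-8,"ty":0,"tz":0,"turn":0},{"hand":0,"tx":-10,"ty":0,"tz":0,"turn":0},{"hand":0,"tx":-15,"ty":0,"tz":0,"turn":0},{"hand":0,"tx":-15,"ty":0,"tz":0,"turn":0},{"hand":0,"tx":-15,"ty":0,"tz":0,"turn":0},{"hand":0,"tx":-15,"ty":0,"tz":0,"turn":0},{"hand":0,"tx":-15,"ty":0,"tz":0,"turn":0},{"hand":0,"tx":-15,"ty":0,"tz":0,"turn":0},{"hand":0,"tx":-15,"ty":0,"tz":0,"turn":0},{"hand":0,"tx":-15,"ty":0,"tz":0,"turn":0},{"hand":0,"tx":-15,"ty":0,"tz":0,"turn":0},{"hand":0,"tx":-15,"ty":0,"tz":0,"turn":0},{"hand":0,"tx":-15,"ty":0,"tz":0,"turn":0},{"hand":0,"tx":-15,"ty":0,"tz":0,"turn":0},{"hand":0,"tx":-10,"ty":0,"tz":0,"turn":0},{"hand":0,"tx":-6,"ty":0,"tz":0,"turn":0},{"hand":0,"tx":0,"ty":0,"tz":0,"turn":0}]'
python3 - <<'E'
from h import *
go(-.034,-.009,.010,yaw=90)
caps('scene',dict(blue=(220,150,400,280)),name="pics/s6.png")
E
```

```text
time: 15.8
tool_pos: [0.4905, 0.2031, 0.0132]
orientation: [0.0, 0.708, 0.706, 0.0]
contact_force: [0.7, 1.0, 3.4]
width: 0.007
gripper_force: 1.7
t 15.8 pos [0.4905 0.2031 0.0132] psi 89.87 F [0.7 1.  3.4] pan -0.1841 -0.034
need tx -152.1 ty -1.1 tz 3.2 mm, turn -0.002 goal [0.489 0.051]
blue 129 px -0.173..-0.137 py -0.055..-0.031 mean -0.156 -0.042
```

Blue trails about 5 mm to the -x side. I'll back off, recentre and carry on.

```bash
python3 -m handwheel '[{"hand":0,"tx":8,"ty":0,"tz":0,"turn":0},{"hand":0,"tx":0,"ty":-6,"tz":2.5,"turn":0},{"hand":0,"tx":-8,"ty":0,"tz":0,"turn":0},{"hand":0,"tx":-10,"ty":0,"tz":0,"turn":0},{"hand":0,"tx":-12,"ty":0,"tz":0,"turn":0},{"hand":0,"tx":-12,"ty":0,"tz":0,"turn":0},{"hand":0,"tx":-12,"ty":0,"tz":0,"turn":0},{"hand":0,"tx":-12,"ty":0,"tz":0,"turn":0},{"hand":0,"tx":-12,"ty":0,"tz":0,"turn":0},{"hand":0,"tx":-12,"ty":0,"tz":0,"turn":0},{"hand":0,"tx":-12,"ty":0,"tz":0,"turn":0},{"hand":0,"tx":-12,"ty":0,"tz":0,"turn":0},{"hand":0,"tx":-12,"ty":0,"tz":0,"turn":0},{"hand":0,"tx":-12,"ty":0,"tz":0,"turn":0},{"hand":0,"tx":-12,"ty":0,"tz":0,"turn":0},{"hand":0,"tx":-8,"ty":0,"tz":0,"turn":0},{"hand":0,"tx":-5,"ty":0,"tz":0,"turn":0},{"hand":0,"tx":0,"ty":0,"tz":0,"turn":0}]'
python3 - <<'E'
from h import *
go(-.034,-.009,.010,yaw=90)
caps('scene',dict(blue=(220,150,420,280)),name="pics/s7.png")
E
```

```text
time: 17.65
tool_pos: [0.4844, 0.0491, 0.0103]
orientation: [0.0, 0.708, 0.706, -0.0]
contact_force: [-0.3, 0.3, 0.5]
width: -0.002
gripper_force: 0.0
t 17.65 pos [0.4844 0.0491 0.0103] psi 89.9 F [-0.3  0.3  0.5] pan -0.0312 -0.0133
need tx 2.0 ty 4.7 tz 0.3 mm, turn -0.002 goal [0.489 0.051]
blue 70 px -0.017..0.015 py -0.027..-0.009 mean -0.002 -0.017
```

View pics/s7.png

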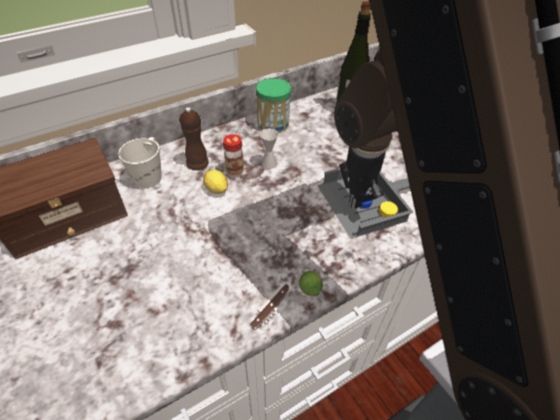

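Blue is inside the pan at (366,203), next to yellow. I'll back off, rise and do the final check.

```bash
python3 -m handwheel '[{"hand":0,"tx":10,"ty":0,"tz":0,"turn":0},{"hand":0,"tx":5,"ty":0,"tz":0,"turn":0},{"hand":0,"tx":0,"ty":0,"tz":-30,"turn":0},{"hand":0,"tx":0,"ty":0,"tz":-40,"turn":0},{"hand":0,"tx":0,"ty":0,"tz":-40,"turn":0},{"hand":0,"tx":30,"ty":0,"tz":-30,"turn":0},{"hand":0,"tx":35,"ty":0,"tz":0,"turn":0},{"hand":0,"tx":35,"ty":0,"tz":0,"turn":0},{"hand":0,"tx":35,"ty":0,"tz":0,"turn":0},{"hand":0,"tx":35,"ty":0,"tz":0,"turn":0},{"hand":0,"tx":35,"ty":0,"tz":0,"turn":0},{"hand":0,"tx":35,"ty":0,"tz":0,"turn":0},{"hand":0,"tx":35,"ty":0,"tz":0,"turn":0},{"hand":0,"tx":0,"ty":0,"tz":0,"turn":0},{"hand":0,"tx":0,"ty":0,"tz":0,"turn":0}]'
python3 - <<'E'
from h import *
b=(310,150,420,290)
caps('top',dict(red=b,yellow=b,blue=b),z=.017,name="pics/t8.png")
E
```

```text
time: 19.2
tool_pos: [0.4836, 0.3407, 0.1499]
orientation: [-0.0, 0.707, 0.708, -0.0]
contact_force: [0.3, -0.5, -0.3]
width: -0.002
gripper_force: 0.0
red 234 px 0.018..0.055 py 0.039..0.073 mean 0.036 0.056
yellow 237 px 0.020..0.057 py -0.067..-0.032 mean 0.038 -0.05
blue 212 px -0.017..0.016 py -0.020..0.014 mean -0.0 -0.003
```

View pics/t8.png

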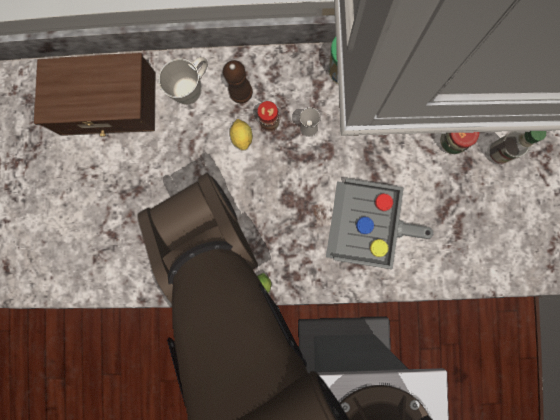

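The caps lie flat inside the pan: red (384,202), blue (365,225) and yellow (379,248). The lemon, jar and jigger haven't moved.

```bash
python3 -c "
from rig import ctrl
print(ctrl.finish_job())"
```

```text
the job is handed in; nothing more can be done
None
```

All three caps were swept along the surface into the dustpan and lie wholly inside it, no bystander was seen to move in the pictures, and I handed the job in at about 19 s (no verdict was returned).

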